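# Fasten the hasp of the long instrument case

### The job

The long instrument case is packed and ready for the courier: swing its hasp over the staple on the front ledge and press it down until it lies flat. The short case is still being packed, so leave its hasp standing as it is.

Things in the scene. Friction and masses are not known exactly. Their poses are not given: they have to be found in the camera images.
- long_case: longer of two fixed aluminium cases, 190 deep (x), 300 long (y), 70 high; origin: centre of underside, -x its front (to the robot, turned at most 0.3 rad). Flat top: grey lid behind, bare ledge 75 deep in front. Hasp hinged on the lid: axis along y through x -10, y 0, z 75. Staple on the ledge: x -36 to -53, y 0, 5 thick, top z 82. A dish 15 high lies on the lid, 80 to 120 to the +y side
- long_hasp (a joint): long case hasp angle a, rad: 0 flat forward over the staple (stop), 1.57 upright, more leans back; starts at 1.2 to 1.9. Steel leaf 30 wide, 4 thick (flat: top 1 above the axis), 82 long; slot 12 x 26 for the staple; rolled end 8 thick, centre at x = -10 - 78 cos a, z = 75 + 78 sin a (case frame, mm). Push on the solid end, 46 to 82 from the axis. No spring; stays where left, moves at about 1 N
- short_case: the shorter case of the same make, fixed: 190 deep (x), 150 long (y), 70 high; origin and axes as for the long case, same hasp and staple in the middle of its length. It stands left or right of the long case, centres at least 300 apart. A ballpen lies on its lid
- short_hasp_tip (a point): centre of the rolled end of the short case's hasp, 78 from its hinge axis; this hasp stands open (1.2 to 1.9 rad) and must be left as it is

How it is judged:
By the outcome, as a careful person would: the job done as asked, in the order asked, and still so for the second after the job is handed in, with the robot touching nothing.
It also fails if it takes over 26 s, if anything falls off the work surface, if the arm or the gripper's body presses on something with over 40 N, if the wrist force passes 120 N, or if a joint passes its speed limit or range.

### The arm

A 6-joint arm with a two-finger parallel gripper is mounted at the origin on a cart in front of the work surface, level with it; the furniture and walls round the work are solid. World frame = base frame: x ahead of the robot, y to its left, z up, the work surface at z = 0. Lengths are in m, angles in rad, forces in N, time in s.
With the tool pointing down it reaches from about 0.35 to 0.775 m from the base axis. Payload 5.5 kg.
Tool frame: the origin (TCP) lies midway between the tips of the shut fingers; the grasp point (between the pads) lies 19 mm behind it; z points along the fingers, y is the line along which they close (so a half turn about z gives the same grasp; the last joint's range is limited). The gripper opens to 85 mm and grips with 20 to 120 N. Pads are 22 mm wide; open, the fingers measure 114 mm over their backs; the gripper's body (76 mm by 85 mm) begins 54 mm behind the grasp point. The pads swing forward as they close: fully open they stand 13 mm farther back than shut.
Start: joints at [-1.413, 0.313, 0.046, 1.304, 0, 1.431], TCP at [0.169, -0.55, 0.231] pointing down, gripper open.
Joint ranges: [-2.76, 2.76], [-0.86, 1.69], [-1.03, 1.26], [-2.2, 2.34], [-1.47, 1.5], [-3.14, 3.14]. Speed limits (rad/s): [2.57, 2.57, 3.14, 3.14, 3.14, 3.14].

### API

Orientations are given as a unit quaternion [w, x, y, z].
In Python, from plant import readout, read_camera, job gives the robot as it stands. The module is installed in compiled form; this text tells all that it offers.
- The arm moves only by the shell command python3 -m creep 'ROWS' [FORCE]. ROWS is JSON, a list of rows, each a list of 3 entries, a list of its own where there are three numbers: the opening, from 0 (shut) to 1 (fully open), then the shift along the world's x, y, z in mm, then the turn, a rotation vector about the world's x, y, z in degrees. In form: [[fingers, [tx, ty, tz], [rx, ry, rz]], ...]. A call has 1 to 8 rows; each row is the pose to reach, as a shift and turn from the pose commanded when the call began; what a row does not reach only later rows make up. A row lasts 1/10 s, in which the tool goes at most 50 mm and 8.59 degrees, less where a joint would pass 70% of its speed; a pose out of reach is approached as far as the arm can. A call with a gripper value outside its range is refused whole. The fingers move at their own pace and stop on an object; FORCE is the grip in N (left out, the last holds). Time passes only in rows, so rows that repeat a pose let the fingers close. It gives the time, the measured TCP pose, the force, the opening and the grip force at its end, in the units of the state.
- readout.observe(): the state, without advancing time (a new reading comes with each control period).
- read_camera(name): name is "scene" or "top" or "wrist"; returns a dict with "frame" (400x640x3 uint8, red, green, blue), "z_map" (400x640 float32, m along the optical axis (not along the pixel's ray), 0 where there is no reading), "mtx" (3x3 intrinsics, pixels), "eye" and "orientation" of the camera in the world. Camera axes: x right, y down, z forward; pixel columns grow to the right and rows downward; lengths in m; the calibration is good to about 2 mm. A picture is of the moment at which its call begins.
- job.sign_off(): hands the job in; it is judged then, once.
The state is a dict: "t": time; "joint_pos": joint angles; "joint_velocities": joint speeds; "joint_torque": joint torques, N m; "eef_pos": TCP position; "ee_rot": TCP orientation; "contact_force": force on the tool from outside, world axes, zero at the start; "moment": the same for the moment, N m; "opening": opening from 0.0 (shut) to 1.0 (fully open); "grip_force": force on a finger pad.
Only numpy, scipy, OpenCV 4.12 (cv2) and the standard library are available. Lean on these libraries where they do the work, as an engineer would, in place of code of your own. Each camera call takes 0.05 s, during which the arm holds its last target. There are 200 camera calls.

## Working session

There is one attempt and no reset: what is moved stays moved. The work goes in short steps, Python scripts to look and compute and a shell command to move; the robot and the scene stay as the last step left them, time stands still between calls to the robot, and variables do not carry over. Pictures are saved under pics/ and viewed, at most 10 in all, crops included, and the job is handed in when it is done.

```bash
mkdir -p pics
cat > h.py <<'E'
import numpy as np, cv2
from scipy.spatial.transform import Rotation as R
from plant import readout, read_camera, job
def cam(n):
    c=read_camera(n); q=c["orientation"]; c["R"]=R.from_quat([q[1],q[2],q[3],q[0]]).as_matrix() if np.size(q)==4 else np.array(q); return c
def cloud(c):
    v,u=np.mgrid[0:400,0:640]; z=c["z_map"]; K=c["mtx"]
    p=np.stack([(u-K[0,2])/K[0,0]*z,(v-K[1,2])/K[1,1]*z,z],-1)
    return p@c["R"].T+np.array(c["eye"])
def save(c,n): cv2.imwrite(f"pics/{n}.png",c["frame"][:,:,::-1])
E
python3 - <<'E'
from h import *
for n in("top","scene"):
    c=cam(n); save(c,n); np.savez(n,P=cloud(c),f=c["frame"],eye=c["eye"],R=c["R"],K=c["mtx"],z=c["z_map"]); print(n,c["eye"],c["orientation"],(c["z_map"]>0).mean())
print(readout.observe())
E
```

```text
top [ 0.44207167 -0.00753191  0.93720972] [ 0.03802102 -0.70529836  0.70684276 -0.03849599] 0.99595703125
scene [0.04299014 0.69726737 0.59332438] [ 0.16517444 -0.26547972  0.82349906 -0.47337851] 0.99598046875
{'t': 0.1, 'joint_pos': array([-1.41258857e+00,  3.13899372e-01,  4.50897434e-02,  1.30361507e+00,
       -3.09717265e-05,  1.43120099e+00]), 'joint_velocities': array([ 4.87937416e-05, -2.67194576e-03,  2.08639166e-03, -1.06244963e-03,
        1.13073047e-03, -1.08033074e-03]), 'joint_torque': array([ 2.71560151e-03, -4.81727242e+01,  2.99242562e+01,  1.27678982e-02,
        4.14682603e-06, -9.65969576e-06]), 'eef_pos': array([ 0.16862743, -0.5492323 ,  0.23051164]), 'ee_rot': array([-8.14008354e-04,  9.88934303e-01,  1.48351882e-01, -2.30620801e-05]), 'contact_force': array([-0.85188797, -0.79629263, -0.04291383]), 'moment': array([ 0.03009958, -0.04897717, -0.04771909]), 'grip_force': 0.0, 'opening': 1.0020211470501657}
```

View pics/top.png

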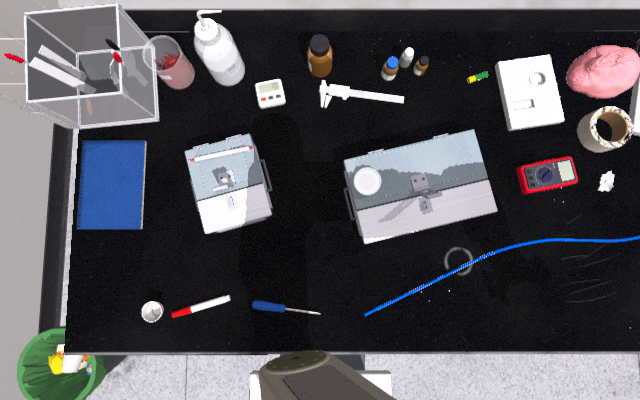

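View pics/scene.png

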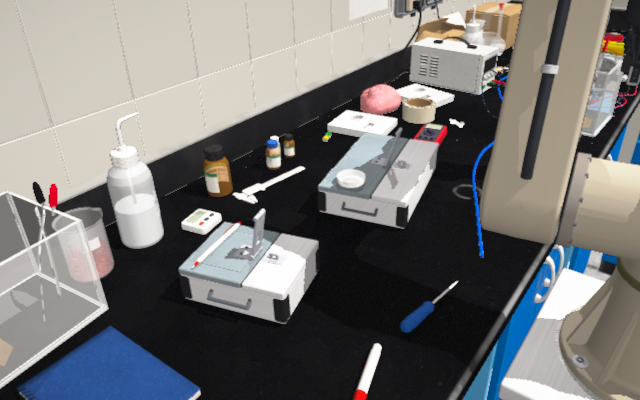

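The top view shows the long case around (420,187), with its dish at (367,180) and hasp at (420,185). The short case is at (228,185) with its pen and standing hasp. In the scene view the long case's hasp is at about (397,140), leaning slightly.

Run:
```python
from h import *
d=np.load("top.npz"); P=d["P"]; s=np.load("scene.npz")["P"]
m=((P[...,2]>.06)&(P[...,2]<.08)).astype(np.uint8)
m=cv2.morphologyEx(m,cv2.MORPH_OPEN,np.ones((3,3)))
n,l,st,_=cv2.connectedComponentsWithStats(m)
for i in range(1,n):
    if st[i,4]<1500: continue
    q=P[l==i]; (c,wh,a)=cv2.minAreaRect((q[:,:2]*1000).astype(np.float32))
    print(st[i],c,wh,a,np.median(q[:,2]))
    t=min([np.radians(a+k*90) for k in(-2,-1,0,1)],key=abs)
    C=np.array(c)/1000; ca,sa=np.cos(t),np.sin(t)
    for nm,Q in(("top",P),("scene",s)):
        x=Q[...,:2]-C; lx=x[...,0]*ca+x[...,1]*sa; ly=-x[...,0]*sa+x[...,1]*ca
        k=(abs(lx)<.1)&(abs(ly)<.025)&(Q[...,2]>.09)&(Q[...,2]<.3)
        if k.sum(): 
            a_=np.arctan2(Q[k][:,2]-.075,-(lx[k]+.010)); r=np.hypot(Q[k][:,2]-.075,lx[k]+.01)
            f=r>.045
            print(nm,t,k.sum(),"ang",np.percentile(a_[f],[10,50,90]) if f.any() else None,"rmax",r.max(),"zmax",Q[k][:,2].max(),"ly",np.percentile(ly[k],[2,50,98]),"tip xyz",Q[k][np.argmax(Q[k][:,2])])
```

```text
[  344   129   153   114 10925] (571.7193603515625, -218.65052795410156) (195.15382385253906, 300.0662536621094) 13.471839904785156 0.07181950019530947
top 0.23512796264006036 154 ang [1.21606339 1.24090702 1.28341903] rmax 0.08572756779383964 zmax 0.15624229940130463 ly [-0.01379122  0.00121112  0.01524243] tip xyz [ 0.53210808 -0.21369176  0.1562423 ]
scene 0.23512796264006036 110 ang [1.15256394 1.19139251 1.24704705] rmax 0.0839363549082821 zmax 0.1547202571227696 ly [-0.01333899  0.01285641  0.01851781] tip xyz [ 0.53621431 -0.22611761  0.15472026]
[ 185  133   87  100 5729] (578.4528198242188, 202.7877197265625) (195.1145782470703, 149.64279174804688) 15.61783504486084 0.071538297233678
top 0.27258264356617795 75 ang [1.32597673 1.3629599  1.40437835] rmax 0.08603291219244111 zmax 0.1593196154870351 ly [-0.01470452 -0.00239496  0.01387851] tip xyz [0.55041865 0.20247228 0.15931962]
scene 0.27258264356617795 340 ang [1.26205737 1.29958795 1.35408783] rmax 0.08339717779430496 zmax 0.15665104763241594 ly [-0.0118868   0.00672889  0.01789537] tip xyz [0.55480673 0.18717491 0.15665105]
```

```bash
python3 -m creep '[[0,[30,24,0],[0,0,0]],[0,[65,52,0],[0,0,-1]],[0,[100,80,0],[0,0,-2]],[0,[135,109,0],[0,0,-3]],[0,[170,137,0],[0,0,-4]],[0,[205,166,0],[0,0,-4]],[0,[240,194,0],[0,0,-4]],[0,[275,222,0],[0,0,-4]]]' 30
python3 -m creep '[[0,[30,24,0],[0,0,0]],[0,[60,49,0],[0,0,0]],[0,[90,73,0],[0,0,0]],[0,[120,97,0],[0,0,0]],[0,[136,110,0],[0,0,0]],[0,[136,110,0],[0,0,0]],[0,[136,110,0],[0,0,0]]]'
```

```text
t: 0.9
eef_pos: [0.4448, -0.3262, 0.231]
ee_rot: [-0.0, 0.994, 0.114, -0.0]
contact_force: [-0.6, -1.4, 0.4]
opening: 0.001
grip_force: 0.0
t: 1.6
eef_pos: [0.5795, -0.2174, 0.2306]
ee_rot: [-0.0, 0.993, 0.114, -0.001]
contact_force: [0.5, 0.2, -0.3]
opening: 0.002
grip_force: 0.0
```

Run:
```python
from h import *
c=cam("wrist"); save(c,"w1"); P=cloud(c); C=np.array([.5717,-.2187]); t=.235
x=P[...,:2]-C; lx=x[...,0]*np.cos(t)+x[...,1]*np.sin(t); ly=-x[...,0]*np.sin(t)+x[...,1]*np.cos(t)
k=(abs(lx)<.08)&(abs(ly)<.025)&(P[...,2]>.11)&(P[...,2]<.17)
print(k.sum(), lx[k].mean() if k.any() else 0, np.percentile(ly[k],[2,50,98]) if k.any() else 0, c["eye"])
```

```text
588 -0.02829416385226124 [-0.01494173  0.00025729  0.0142016 ] [ 0.66088883 -0.19960061  0.37352672]
```

View pics/w1.png

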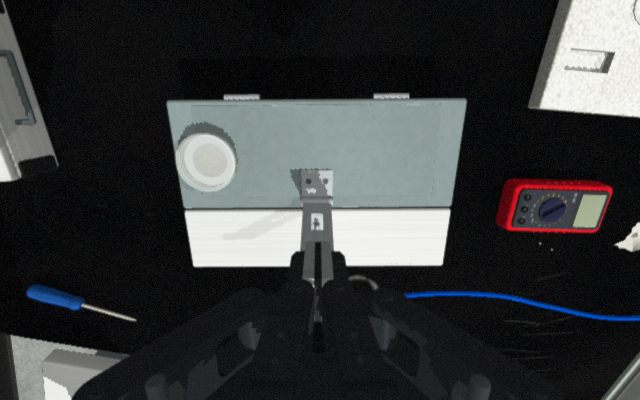

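The wrist view shows the hasp leaf from (317,200) to (318,285), with the staple at (317,222) seen through the slot. The fingers are centred on it, so I'll descend behind the leaf and sweep it forward.

```bash
python3 -m creep '[[0,[0,0,-30],[0,0,0]],[0,[0,0,-65],[0,0,0]],[0,[0,0,-100],[0,0,0]],[0,[0,0,-100],[0,0,0]],[0,[-10,-2,-100],[0,0,0]],[0,[-20,-5,-101],[0,0,0]],[0,[-29,-7,-102],[0,0,0]],[0,[-29,-7,-102],[0,0,0]]]'
python3 -m creep '[[0,[-6,-1,-2],[0,0,0]],[0,[-11,-3,-4],[0,0,0]],[0,[-16,-4,-6],[0,0,0]],[0,[-21,-5,-9],[0,0,0]],[0,[-26,-6,-12],[0,0,0]],[0,[-32,-8,-17],[0,0,0]],[0,[-32,-8,-17],[0,0,0]]]'
```

```text
t: 2.45
eef_pos: [0.5499, -0.2256, 0.131]
ee_rot: [0.001, 0.994, 0.113, 0.001]
contact_force: [0.4, 0.7, -0.6]
opening: 0.003
grip_force: 0.0
t: 3.15
eef_pos: [0.5172, -0.2325, 0.1113]
ee_rot: [-0.001, 0.994, 0.113, -0.001]
contact_force: [0.3, 0.8, -0.1]
opening: 0.004
grip_force: 0.0
```

```bash
python3 -m creep '[[0,[-5,-1,-7],[0,0,0]],[0,[-10,-2,-14],[0,0,0]],[0,[-13,-3,-21],[0,0,0]],[0,[-15,-4,-28],[0,0,0]],[0,[-15,-4,-31],[0,0,0]],[0,[-15,-4,-31],[0,0,0]]]'
python3 - <<'E'
from h import *
c=cam("scene"); f=c["frame"][100:240,300:460,::-1]; cv2.imwrite("pics/s2.png",cv2.resize(f,None,fx=5,fy=4))
print(readout.observe()["eef_pos"],readout.observe()["contact_force"])
E
```

```text
t: 3.75
eef_pos: [0.5033, -0.2365, 0.0806]
ee_rot: [-0.0, 0.994, 0.114, -0.001]
contact_force: [0.7, -0.3, 0.5]
opening: -0.0
grip_force: 0.0
[ 0.50358685 -0.23663361  0.08099683] [-0.11036768 -0.25688605 -0.17093669]
```

View pics/s2.png

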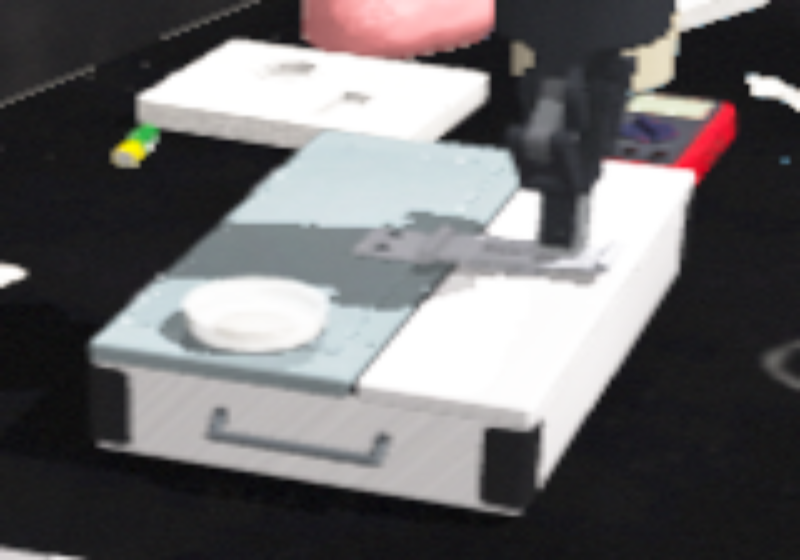

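The leaf now lies nearly flat over the ledge, with its end at about (600,268) in this crop and the fingers on it at (565,245). Next I press it home.

```bash
python3 -m creep '[[0,[0,0,-2],[0,0,0]],[0,[0,0,-4],[0,0,0]],[0,[0,0,-5],[0,0,0]],[0,[0,0,-6],[0,0,0]],[0,[0,0,-6],[0,0,0]]]'
```

```text
t: 4.3
eef_pos: [0.5039, -0.2368, 0.076]
ee_rot: [0.0, 0.994, 0.114, 0.0]
contact_force: [-1.0, 0.4, 4.9]
opening: 0.004
grip_force: 2.1
```

```bash
python3 -m creep '[[0,[0,0,-1],[0,0,0]],[0,[0,0,-2],[0,0,0]],[0,[0,0,-3],[0,0,0]],[0,[0,0,-3],[0,0,0]],[0,[0,0,-3],[0,0,0]]]'
```

```text
t: 4.8
eef_pos: [0.5041, -0.237, 0.0756]
ee_rot: [0.001, 0.993, 0.114, 0.001]
contact_force: [-6.6, 4.8, 21.3]
opening: 0.002
grip_force: 11.0
```

Firm stop at z = 75.6 mm with about 21 N, which matches the leaf lying flat. I'll back off and look.

```bash
python3 -m creep '[[0,[0,0,5],[0,0,0]],[0,[0,0,30],[0,0,0]],[0,[0,0,65],[0,0,0]],[0,[0,0,110],[0,0,0]],[0,[-20,-30,155],[0,0,0]],[0,[-40,-60,155],[0,0,0]],[0,[-60,-90,155],[0,0,0]],[0,[-80,-120,155],[0,0,0]]]'
python3 -m creep '[[0,[-20,-40,0],[0,0,0]],[0,[-40,-80,0],[0,0,0]],[0,[-50,-110,0],[0,0,0]],[0,[-50,-110,0],[0,0,0]],[0,[-50,-110,0],[0,0,0]]]'
python3 - <<'E'
from h import *
c=cam("scene"); a=cv2.resize(c["frame"][110:220,310:450,::-1],None,fx=4,fy=4)
P=cloud(c); T=cam("top"); Q=cloud(T); cv2.imwrite("pics/s3.png",a)
for nm,X in(("scene",P),("top",Q)):
  for lab,C,t in(("long",[.5717,-.2187],.235),("short",[.5785,.2028],.2726)):
    x=X[...,:2]-C; lx=x[...,0]*np.cos(t)+x[...,1]*np.sin(t); ly=-x[...,0]*np.sin(t)+x[...,1]*np.cos(t)
    k=(abs(ly)<.013)&(lx<-.058)&(lx>-.09); g=(abs(ly)<.045)&(abs(ly)>.025)&(lx<-.058)&(lx>-.09)
    h=(abs(ly)<.025)&(abs(lx)<.1)&(X[...,2]>.09)&(X[...,2]<.3)
    print(nm,lab,"end z",X[k][:,2].mean(),"ledge z",X[g][:,2].mean(),"above",h.sum(),X[h][:,2].max() if h.any() else 0)
E
```

```text
t: 5.6
eef_pos: [0.4232, -0.358, 0.228]
ee_rot: [0.001, 0.993, 0.114, 0.0]
contact_force: [0.1, -0.0, -0.4]
opening: -0.001
grip_force: 0.0
t: 6.1
eef_pos: [0.3732, -0.467, 0.2267]
ee_rot: [-0.001, 0.994, 0.113, -0.0]
contact_force: [0.1, -0.1, -0.1]
opening: -0.004
grip_force: 0.0
scene long end z 0.07540257328010809 ledge z 0.06960284098139222 above 0 0
scene short end z 0.07000749943013339 ledge z 0.06969183742597045 above 336 0.15755950258026458
top long end z 0.07777872493569203 ledge z 0.07152797328182209 above 0 0
top short end z 0.0716637233117976 ledge z 0.0713695663450437 above 77 0.15953640301432426
```

View pics/s3.png

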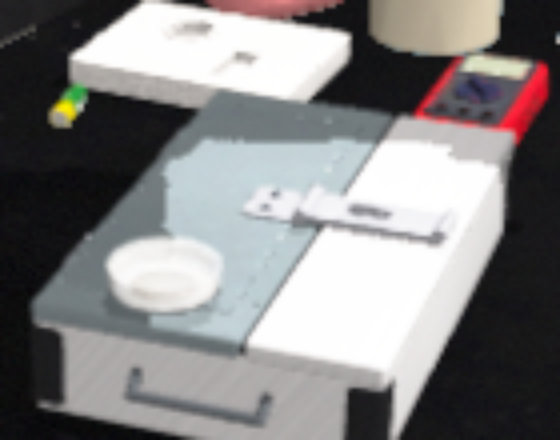

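The leaf lies flat from (260,200) to (445,228), with the staple showing through the slot at (370,212). Its end sits about 6 mm above the ledge, as it should when flat. The short case's hasp hasn't moved.

```bash
python3 -c "from plant import job; print(job.sign_off())"
```

```text
the job is handed in; nothing more can be done
None
```

The long case's hasp is pressed flat over its staple, the short case's hasp was left standing as it was, and the job is handed in (about 6 s used, peak reported force about 23 N).

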